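# Balance a gear blank with weights

### The arm

A 6-joint arm with a two-finger parallel gripper is mounted at the origin on a cart in front of the work surface, level with it; the furniture and walls round the work are solid. World frame = base frame: x ahead of the robot, y to its left, z up, the work surface at z = 0. Lengths are in m, angles in rad, forces in N, time in s.
With the tool pointing down it reaches from about 0.425 to 0.95 m from the base axis. Payload 3.5 kg.
Tool frame: the origin (TCP) lies on the mounting face of the last link; the fingertips stand 173 mm ahead of it and the grasp point (between the pads) lies 155 mm ahead of it; z points along the fingers, x is the direction in which the jaws open and shut, and the axes are right-handed (so a half turn about z gives the same grasp; the last joint's range is limited). The gripper opens to 85 mm and grips with 20 to 120 N. Pads are 22 mm wide; open, the fingers measure 114 mm over their backs; the gripper's body (76 mm by 85 mm) begins 54 mm behind the grasp point. The pads swing forward as they close: fully open they stand 13 mm farther back than shut.
Start: joints at [-1.411, 0.286, 1.577, -0, 1.279, -0.15], TCP at [0.206, -0.643, 0.405] pointing down, gripper open.
Joint ranges: [-2.77, 2.77], [-0.9, 2.22], [0.21, 2.48], [-1.53, 4.67], [0.24, 2.81], [-2.84, 2.84]. Speed limits (rad/s): [2.79, 2.79, 3.14, 3.14, 3.14, 3.14].

### API

Orientations are given as a unit quaternion [x, y, z, w].
In Python, from plant import get_state, read_camera, sign_off gives the robot as it stands.
- The arm moves only by the shell command python3 -m jog 'ROWS' [FORCE]. ROWS is JSON, a list of rows, each an object of numbers: "grip": the closure, from 0 (fully open) to 1 (shut); "x", "y", "z": the shift along the tool's x, y, z in mm; "rx", "ry", "rz": the turn, a rotation vector about the tool's x, y, z in degrees. A call has 1 to 8 rows; each row shifts and turns the commanded pose from where the row before left it, along the tool's axes as they then stand; what a row does not reach is not made up. A row lasts 1/12 s, in which the tool goes at most 41.7 mm and 7.16 degrees, less where a joint would pass 70% of its speed; a pose out of reach is approached as far as the arm can. A call with a gripper value outside its range is refused whole. The fingers move at their own pace and stop on an object; FORCE is the grip in N (left out, the last holds). Time passes only in rows, so rows that do not move let the fingers close. It gives the time, the measured TCP pose, the force and the opening at its end, in the units of the state.
- get_state(): the state, without advancing time (a new reading comes with each control period).
- read_camera(name): name is "side" or "top"; returns a dict with "frame" (400x640x3 uint8, red, green, blue), "intrinsics" (3x3 intrinsics, pixels), "R" (3x3) and "t" (3): a world point X has camera coordinates R X + t. Camera axes: x right, y down, z forward; pixel columns grow to the right and rows downward; lengths in m; the calibration is good to about 2 mm. A picture is of the moment at which its call begins. There is no depth.
- sign_off(): hands the job in, once; it reports no verdict.
The state is a dict: "time": time; "qpos": joint angles; "dq": joint speeds; "joint_efforts": joint torques, N m; "eef_pos": TCP position; "tcp_rot": TCP orientation; "contact_force": force on the tool from outside, world axes, zero at the start; "wrist_torque": the same for the moment, N m; "opening": opening from 0.0 (shut) to 1.0 (fully open).
Only numpy, scipy, OpenCV 4.12 (cv2) and the standard library are available. Lean on these libraries where they do the work, as an engineer would, in place of code of your own. Each camera call takes 0.05 s, during which the arm holds its last target.

### The job

The gear blank on the left pan of the two-pan scale weighs 300 g. Stand the 200 g and the 100 g weight (of the four knobbed steel weights, 50, 100, 200 and 500 g, the second largest and the second smallest) upright, side by side, on the scale's empty right pan, so that the beam comes to rest level. Leave the gear blank on its pan.

Things in the scene. Friction and masses are not known exactly. Their poses are not given: they have to be found in the camera images.
- weight_200_mid (a point): 200 g weight: steel cylinder 34 mm across and 30 mm high, 21 mm knob on top, 46 mm high in all, on the table right of the scale. Point: on its axis, 23 mm above its underside; z up. Four such weights stand about 110 mm apart, two by two, in any order: 50 g (20 mm across, 34 mm high), 100 g, 200 g, 500 g (46 mm across, 62 mm high). Grip the cylinder, not the knob.
- weight_100_mid (a point): 100 g weight: same shape, steel cylinder 26 mm across and 26 mm high with a 16 mm knob on top, 40 mm high in all, standing on the table. Point: on its axis, half-way up (20 mm above its underside); z up.
- weight_pan_top (a point): Centre of the upper face of the empty right pan: flat rimless disc, 150 mm across, 105 mm above the table when level, 12 mm higher at the start. It stays horizontal and sinks to level only under 300 g. z up, y along the beam to the left pan (240 mm away, with the gear blank: 70 mm disc with hub, 22 mm high), x away from the robot. Weights fit 32 mm either side of the centre along x.
- beam (a joint): Tilt of the scale's beam, rad: 0 is level; -0.1 (start, at its stop) has the left pan with the gear blank 12 mm down and the weight pan 12 mm up; +0.1 the reverse. A difference of 10 g tilts it 0.02 rad; damped, settles in about a second.
Mind the look-alikes: they are no part of the job. What is shaped like the part that bears weight_200_mid but green is not meant. Leave any purple or red look-alike of the part that bears weight_100_mid alone.

How it is judged:
At the end, for the whole second after the job is handed in: The 200 g and the 100 g weight both stand upright (within 10 degrees) on the weight pan, their axes within its 75 mm radius, let go, and the beam rests level within 0.03 rad (about 4 mm at the pans) (horizontal distance between each of weight_200_mid, weight_100_mid and weight_pan_top below 0.075 m and z of weight_200_mid in the frame of weight_pan_top between 0.013 and 0.033 m and angle between each of weight_200_mid, weight_100_mid's own z axis and vertical below 0.17 rad and z of weight_100_mid in the frame of weight_pan_top between 0.01 and 0.03 m and value of joint beam between -0.03 and 0.03 rad and velocity of joint beam between -0.05 and 0.05 rad/s); the robot touches nothing.
It also fails if it takes over 53 s, if anything falls off the work surface, if the arm or the gripper's body presses on something with over 40 N, if the wrist force passes 120 N, or if a joint passes its speed limit or range.

## Working session

There is one attempt and no reset: what is moved stays moved. The work goes in short steps, Python scripts to look and compute and a shell command to move; the robot and the scene stay as the last step left them, time stands still between calls to the robot, and variables do not carry over. Pictures are saved under pics/ and viewed, and the job is handed in when it is done.

```bash
mkdir -p pics; ls; python3 - <<'E'
from plant import *
import cv2
print(get_state())
for n in("top","side"):
    c=read_camera(n); cv2.imwrite(f"pics/{n}0.png",c["frame"][:,:,::-1]); print(n,c["intrinsics"],c["R"],c["t"])
E
```

```text
pics
{'time': 0.0, 'qpos': array([-1.41101737e+00,  2.87169607e-01,  1.57814298e+00, -2.37157561e-05,
        1.27863276e+00, -1.50010092e-01]), 'dq': array([-4.90304608e-05, -1.96574399e-03, -2.01946035e-03,  6.32920270e-04,
        4.12397915e-04, -1.87433835e-04]), 'joint_efforts': array([-6.42379496e-05, -4.05979300e+01, -2.92626107e+01, -1.56325918e-04,
        5.81531858e-03, -8.50330537e-06]), 'eef_pos': array([ 0.20575922, -0.64261527,  0.40336251]), 'tcp_rot': array([ 0.80773215, -0.58954846, -0.00084384, -0.00081966]), 'contact_force': array([-0.15125022, -0.51206323, -0.38643748]), 'wrist_torque': array([ 0.03963753, -0.00993876,  0.02781091]), 'opening': 1.0010634614808946}
top [[421.2997977    0.         311.94243542]
 [  0.         421.2997977  194.40781373]
 [  0.           0.           1.        ]] [[-0.02699139 -0.99959053  0.00949969]
 [-0.99449031  0.02588828 -0.10158157]
 [ 0.10129404 -0.01218917 -0.99478186]] [-0.10135108  0.4824261   0.96544127]
side [[443.13106478   0.         321.4634848 ]
 [  0.         443.13106478 209.03874099]
 [  0.           0.           1.        ]] [[ 0.99925146  0.03288731  0.02037007]
 [ 0.03396741 -0.49391415 -0.86884695]
 [-0.01851298  0.8688885  -0.49466154]] [-0.46938179  0.00382822  1.0380512 ]
```

View pics/top0.png

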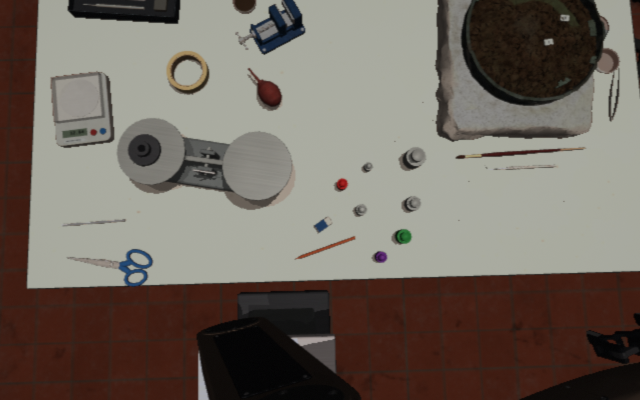

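View pics/side0.png

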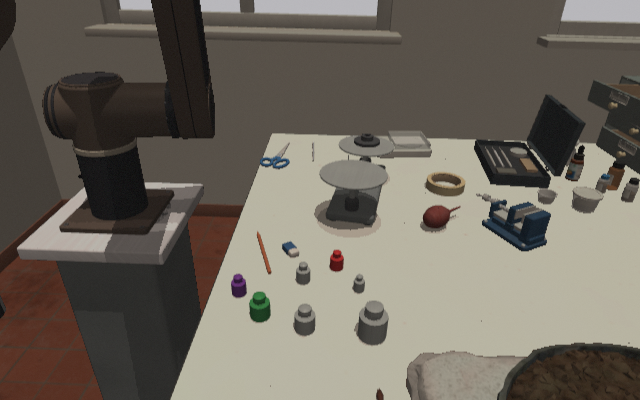

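The top view shows the steel weights at 100 g (361,210), 200 g (413,203), 500 g (415,157) and 50 g (368,167), with the empty pan at (257,166). In the side view the 100 g is at (303,273), the 200 g at (305,320) and the pan at (353,176). The green, purple and red look-alikes are nearby. Next I'll zoom in.

```bash
python3 - <<'E'
import cv2, numpy as np
t=cv2.imread("pics/top0.png"); s=cv2.imread("pics/side0.png")
a=cv2.resize(t[145:245,330:430],None,fx=4,fy=4,interpolation=0)
b=cv2.resize(s[255:355,255:355],None,fx=4,fy=4,interpolation=0)
c=cv2.resize(t[115:215,210:310],None,fx=2,fy=2,interpolation=0)
d=cv2.resize(s[130:230,300:400],None,fx=2,fy=2,interpolation=0)
cv2.imwrite("pics/z0.png",np.vstack([np.hstack([a,b]),np.hstack([c,d,c*0,c*0])]))
E
```

```text
(no output)
```

View pics/z0.png

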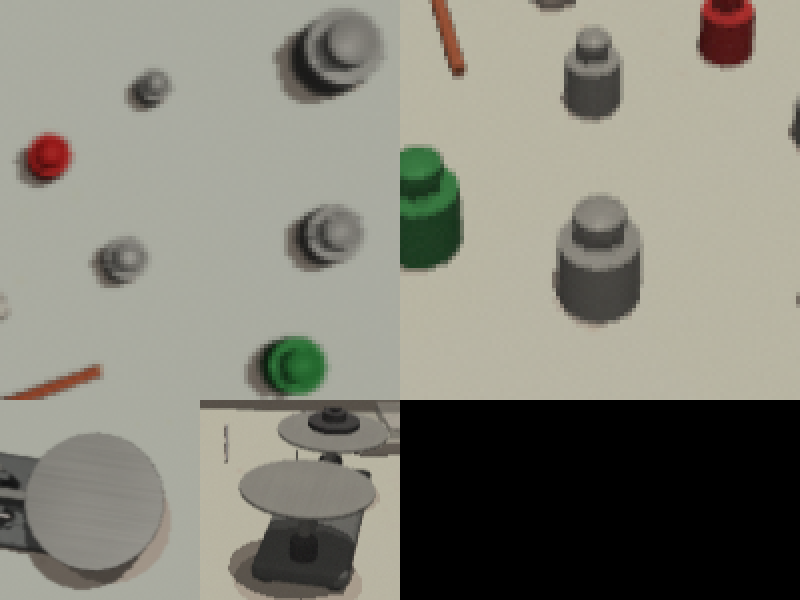

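```bash
cat > h.py <<'E'
import numpy as np, cv2
from plant import *
def cam(n):
    c=read_camera(n); return c
def ray(c,u,v):
    K,R,t=map(np.array,(c["intrinsics"],c["R"],c["t"]))
    o=-R.T@t; d=R.T@np.linalg.inv(K)@[u,v,1]; return o,d/np.linalg.norm(d)
def plane(c,u,v,z):
    o,d=ray(c,u,v); return o+d*(z-o[2])/d[2]
def tri(c1,p1,c2,p2):
    o1,d1=ray(c1,*p1);o2,d2=ray(c2,*p2)
    s=np.linalg.lstsq(np.c_[d1,-d2],o2-o1,rcond=None)[0]
    a=o1+s[0]*d1;b=o2+s[1]*d2; return (a+b)/2, np.linalg.norm(a-b)
def proj(c,X):
    p=np.array(c["intrinsics"])@(np.array(c["R"])@X+np.array(c["t"])); return p[:2]/p[2]
E
python3 - <<'E'
from h import *
np.set_printoptions(precision=4,suppress=True)
T=cam("top");S=cam("side")
tg=cv2.cvtColor(T["frame"],cv2.COLOR_RGB2GRAY);sg=cv2.cvtColor(S["frame"],cv2.COLOR_RGB2GRAY)
for n,pt,ps,r,box in (("200",(415.5,202.8),(305,308.2),.017,(285,295,330,345)),("100",(361.4,209),(303.2,264.3),.013,(290,255,320,292))):
    print(n,tri(T,pt,S,ps))
    x0,y0,x1,y1=box
    m=(sg[y0:y1,x0:x1]<150).astype(np.uint8)
    k,l,st,ce=cv2.connectedComponentsWithStats(m); i=1+np.argmax(st[1:,4]); yy,xx=np.where(l==i)
    bx,by,bw,bh=st[i,:4]; print("side bbox",x0+bx,y0+by,bw,bh)
    u=x0+bx+(bw-1)/2; 
    P=plane(S,u,y0+by+bh-1+.5,0); o,_=ray(S,u,0); d=P-o; d[2]=0; d/=np.linalg.norm(d); print("base centre",P+d*r)
    # body width / top image: bright circle
    print(proj(T,P+d*r+[0,0,.046 if n=="200" else .04]))
# pan ellipse
for c,g,box,nm in ((T,tg,(215,125,300,215),"top"),(S,sg,(315,160,395,197),"side")):
    x0,y0,x1,y1=box
    print(nm,[g[(y0+y1)//2,x] for x in range(x0-5,x1+5,6)])
E
```

```text
200 (array([ 0.4533, -0.3527,  0.0415]), np.float64(0.0022128926760272504))
side bbox 293 304 23 33
base centre [ 0.453  -0.3553  0.    ]
[417.0708 202.2445]
100 (array([ 0.4422, -0.2279,  0.0342]), np.float64(0.0013508057714340905))
side bbox 295 262 16 24
base centre [ 0.442  -0.2337  0.    ]
[364.1985 208.5797]
top [np.uint8(81), np.uint8(48), np.uint8(72), np.uint8(130), np.uint8(133), np.uint8(135), np.uint8(137), np.uint8(137), np.uint8(139), np.uint8(136), np.uint8(136), np.uint8(138), np.uint8(142), np.uint8(141), np.uint8(153), np.uint8(169)]
side [np.uint8(179), np.uint8(179), np.uint8(94), np.uint8(130), np.uint8(132), np.uint8(128), np.uint8(129), np.uint8(129), np.uint8(129), np.uint8(131), np.uint8(129), np.uint8(129), np.uint8(131), np.uint8(157), np.uint8(178)]
```

```bash
python3 - <<'E'
from h import *
np.set_printoptions(precision=4,suppress=True)
T=cam("top");S=cam("side")
print(plane(T,415.5,202.8,.046),plane(S,305,308.2,.046)); print(plane(T,361.4,209,.040),plane(S,303.2,264.3,.04))
big=[]
for nm,c,box in (("t",T,(345,195,375,225)),("t",T,(398,188,428,218)),("s",S,(290,260,320,290)),("s",S,(290,300,330,340))):
    x0,y0,x1,y1=box; f=400//(x1-x0); im=cv2.resize(c["frame"][y0:y1,x0:x1],(400,400),interpolation=0)[:,:,::-1].copy()
    for k in range(0,x1-x0,5):
        p=int(k*400/(x1-x0)); cv2.line(im,(p,0),(p,6),(0,0,255),1); cv2.putText(im,str(x0+k),(p,16),0,.3,(0,0,255)); cv2.putText(im,str(y0+k),(0,p+8),0,.3,(255,0,0))
    big.append(im[:,:])
v=np.vstack([np.hstack(big[:2]),np.hstack(big[2:])]); cv2.imwrite("pics/z1.png",cv2.resize(v,(600,600)))
for c,nm in ((T,"top"),(S,"side")):
    h=cv2.cvtColor(c["frame"],cv2.COLOR_RGB2GRAY)
    x0,y0,x1,y1={"top":(205,115,310,215),"side":(305,155,400,205)}[nm]
    m=((h>115)&(h<150)).astype(np.uint8); z=m*0; z[y0:y1,x0:x1]=m[y0:y1,x0:x1]
    z=cv2.morphologyEx(z,cv2.MORPH_OPEN,np.ones((5,5)))
    cs,_=cv2.findContours(z,0,1); q=max(cs,key=cv2.contourArea); print(nm,cv2.fitEllipse(q),cv2.boundingRect(q))
E
```

```text
[ 0.4518 -0.3516  0.046 ] [ 0.4547 -0.3574  0.046 ]
[ 0.4412 -0.2272  0.04  ] [ 0.4434 -0.2355  0.04  ]
top ((257.507568359375, 165.23028564453125), (67.22663116455078, 68.97946166992188), 95.01605224609375) (223, 132, 70, 68)
side ((353.2939758300781, 173.7366943359375), (27.10238265991211, 67.13646697998047), 93.47030639648438) (320, 160, 68, 28)
```

View pics/z1.png

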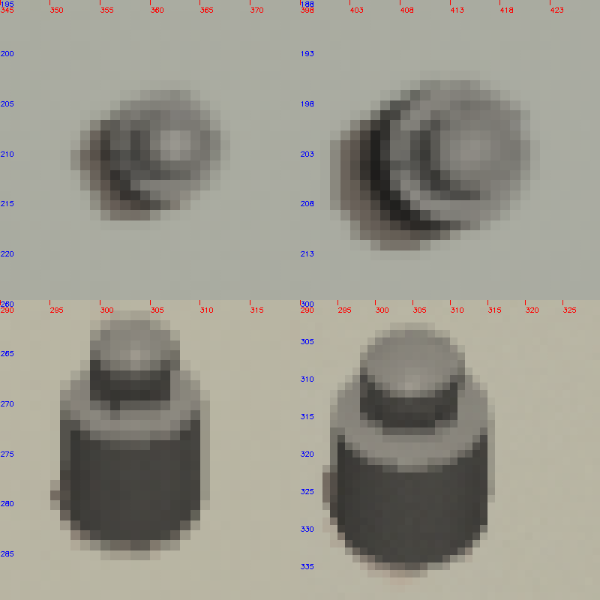

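```bash
cat >> h.py <<'E'
from scipy.spatial.transform import Rotation as Rn
def delta(goal,yaw_x=None):
    """world goal TCP -> tool-axis shift mm; report tool x heading"""
    s=get_state(); R=Rn.from_quat(s["tcp_rot"]); A=R.as_matrix()
    print("t",round(s["time"],2),"pos",s["eef_pos"].round(4),"toolx",A[:,0].round(3),"toolz",A[:,2].round(4),"F",s["contact_force"].round(1),"open",round(s["opening"],3))
    for g in goal: print(" shift mm",(A.T@(np.array(g)-s["eef_pos"])*1000).round(1))
    print(" rotvec deg to jaws +y", [np.degrees((R.inv()*Rn.from_matrix(np.c_[[0,sg,0],[sg,0,0],[0,0,-1]])).as_rotvec()).round(1) for sg in (1,-1)])
E
python3 - <<'E'
from h import *
np.set_printoptions(precision=4,suppress=True)
T=cam("top");S=cam("side")
P,e=tri(T,(257.5,165.2),S,(353.3,173.7)); print("pan",P,e, plane(T,257.5,165.2,.117),plane(S,353.3,173.7,.117))
for n,p in dict(red=(343,183.5),green=(404,236),purple=(381,256),b50=(368.5,166.5),b500=(417,155)).items(): print(n,plane(T,*p,.035))
delta([(.4525,-.3535,.26),(.4525,-.3535,.178),(.442,-.2295,.26)])
E
```

```text
pan [0.5371 0.0025 0.1134] 0.0005683173429564088 [0.5362 0.002  0.117 ] [ 0.537  -0.0052  0.117 ]
red [ 0.5023 -0.1872  0.035 ]
green [ 0.3765 -0.3239  0.035 ]
purple [ 0.3323 -0.2687  0.035 ]
b50 [ 0.5409 -0.2484  0.035 ]
b500 [ 0.5654 -0.3639  0.035 ]
t 0.4 pos [ 0.2058 -0.6428  0.4045] toolx [ 0.305 -0.952 -0.   ] toolz [-0.      0.0003 -1.    ] F [-0.1 -0.1  0.2] open 1.001
 shift mm [-200.3 -323.1  144.6]
 shift mm [-200.3 -323.1  226.6]
 shift mm [-321.6 -350.9  144.7]
 rotvec deg to jaws +y [array([  -0. ,   -0. , -162.3]), array([-0. ,  0. , 17.7])]
```

```bash
python3 -m jog '[{"rz":5.9,"z":20},{"rz":5.9,"z":25},{"rz":5.9,"z":25}]'; python3 - <<'E'
from h import *
delta([(.4525,-.353,.26)])
E
```

```text
t 0.4 pos [ 0.2058 -0.6428  0.4045] toolx [ 0.305 -0.952 -0.   ] toolz [-0.e+00  3.e-04 -1.e+00] F [-0.1 -0.1  0.2] open 1.001
 shift mm [-200.8 -323.3  144.6]
 rotvec deg to jaws +y [array([  -0. ,   -0. , -162.3]), array([-0. ,  0. , 17.7])]$[0]: bad value
```

```bash
python3 -m jog '[{"grip":0,"x":0,"y":0,"z":20,"rx":0,"ry":0,"rz":5.9},{"grip":0,"x":0,"y":0,"z":25,"rx":0,"ry":0,"rz":5.9},{"grip":0,"x":0,"y":0,"z":25,"rx":0,"ry":0,"rz":5.9}]'; python3 - <<'E'
from h import *
delta([(.4525,-.353,.26)])
E
```

```text
time: 0.65
eef_pos: [0.2059, -0.6431, 0.3352]
tcp_rot: [-0.706, 0.709, -0.001, -0.001]
contact_force: [-0.4, -0.5, -0.6]
opening: 0.998
t 0.65 pos [ 0.2059 -0.6431  0.3352] toolx [-0.004 -1.     0.003] toolz [ 5.0e-04 -2.8e-03 -1.0e+00] F [-0.4 -0.5 -0.6] open 0.998
 shift mm [-291.3 -245.4   74.5]
 rotvec deg to jaws +y [array([ -0.3,   0. , 179.8]), array([-0. , -0.2, -0.2])]
```

```bash
python3 -m jog '[{"grip":0,"x":-29,"y":-24.5,"z":6,"rx":0,"ry":0,"rz":0},{"grip":0,"x":-29,"y":-24.5,"z":6,"rx":0,"ry":0,"rz":0},{"grip":0,"x":-29,"y":-24.5,"z":6,"rx":0,"ry":0,"rz":0},{"grip":0,"x":-29,"y":-24.5,"z":6,"rx":0,"ry":0,"rz":0},{"grip":0,"x":-29,"y":-24.5,"z":6,"rx":0,"ry":0,"rz":0},{"grip":0,"x":-29,"y":-24.5,"z":6,"rx":0,"ry":0,"rz":0},{"grip":0,"x":-29,"y":-24.5,"z":6,"rx":0,"ry":0,"rz":0},{"grip":0,"x":-29,"y":-24.5,"z":6,"rx":0,"ry":0,"rz":0}]'; python3 -m jog '[{"grip":0,"x":-29,"y":-24.5,"z":6,"rx":0,"ry":0,"rz":0},{"grip":0,"x":-29,"y":-24.5,"z":6,"rx":0,"ry":0,"rz":0},{"grip":0,"x":0,"y":0,"z":6,"rx":0,"ry":0,"rz":0},{"grip":0,"x":0,"y":0,"z":0,"rx":0,"ry":0,"rz":0},{"grip":0,"x":0,"y":0,"z":0,"rx":0,"ry":0,"rz":0},{"grip":0,"x":0,"y":0,"z":0,"rx":0,"ry":0,"rz":0}]' ; python3 - <<'E'
from h import *
delta([(.4525,-.353,.178)])
for n in("top","side"): cv2.imwrite(f"pics/{n}1.png",cam(n)["frame"][:,:,::-1])
t=cv2.imread("pics/top1.png"); s=cv2.imread("pics/side1.png")
cv2.imwrite("pics/c1.png",np.hstack([cv2.resize(t[120:270,320:470],(400,400)),cv2.resize(s[200:350,220:370],(400,400))]))
E
```

```text
time: 1.32
eef_pos: [0.4025, -0.4092, 0.2868]
tcp_rot: [0.707, -0.707, 0.0, 0.0]
contact_force: [-0.2, -0.0, -0.4]
opening: 1.002
time: 1.82
eef_pos: [0.4501, -0.3536, 0.2692]
tcp_rot: [-0.707, 0.707, -0.0, -0.0]
contact_force: [-0.8, -0.3, 0.8]
opening: 1.002
t 1.82 pos [ 0.4501 -0.3536  0.2692] toolx [-0.    -1.     0.001] toolz [ 4.e-04 -8.e-04 -1.e+00] F [-0.8 -0.3  0.8] open 1.002
 shift mm [-0.7 -2.3 91.2]
 rotvec deg to jaws +y [array([-1.0e-01,  0.0e+00,  1.8e+02]), array([-0., -0., -0.])]
```

View pics/c1.png

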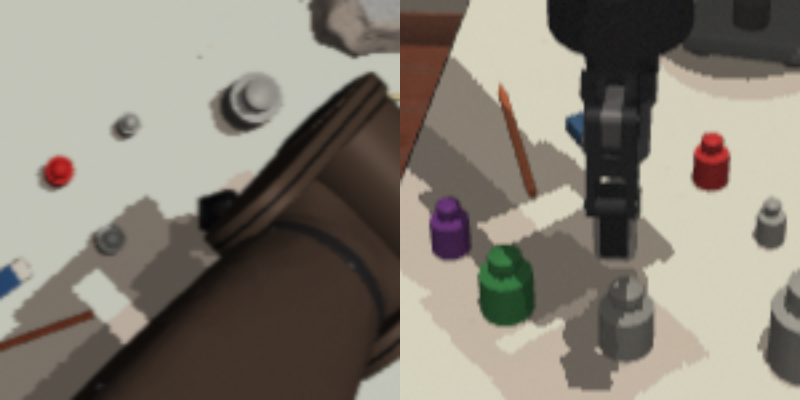

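The side view shows the open fingers straddling the 200 g weight from above: finger at u≈300, weight at u≈305. I'll check what the projection predicts.

```bash
python3 - <<'E'
from h import *
S=cam("side")
for X in ((.4501,-.405,.11),(.4501,-.3536,.03),(.4525,-.353,.03)): print(proj(S,np.array(X)))
E
python3 -m jog '[{"grip":0,"x":-0.7,"y":-2.3,"z":25,"rx":0,"ry":0,"rz":0},{"grip":0,"x":0,"y":0,"z":25,"rx":0,"ry":0,"rz":0},{"grip":0,"x":0,"y":0,"z":20,"rx":0,"ry":0,"rz":0},{"grip":0,"x":0,"y":0,"z":12,"rx":0,"ry":0,"rz":0},{"grip":0,"x":0,"y":0,"z":6,"rx":0,"ry":0,"rz":0},{"grip":0,"x":0,"y":0,"z":2,"rx":0,"ry":0,"rz":0},{"grip":0,"x":0,"y":0,"z":0,"rx":0,"ry":0,"rz":0}]'; python3 - <<'E'
from h import *
delta([(.4525,-.353,.178)])
f=cam("side")["frame"][:,:,::-1]
cv2.imwrite("pics/c2.png",cv2.resize(f[230:350,220:380],(800,600)))
E
```

```text
[299.64310642 296.8815151 ]
[302.27856723 314.05390498]
[303.80460384 313.84874338]
time: 2.55
eef_pos: [0.4529, -0.3525, 0.1791]
tcp_rot: [0.707, -0.707, 0.0, 0.0]
contact_force: [0.3, 0.1, -0.0]
opening: 1.0
t 2.55 pos [ 0.4529 -0.3525  0.1791] toolx [ 0. -1.  0.] toolz [ 4.e-04 -4.e-04 -1.e+00] F [ 0.3  0.1 -0. ] open 1.0
 shift mm [0.5 0.4 1.1]
 rotvec deg to jaws +y [array([   0.,   -0., -180.]), array([-0., -0.,  0.])]
```

View pics/c2.png

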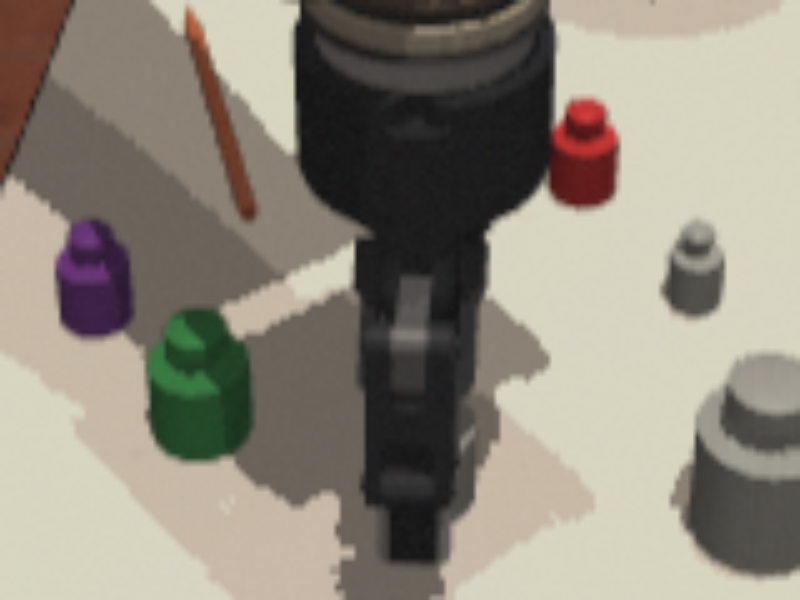

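```bash
python3 -m jog '[{"grip":0.3,"x":0,"y":-1,"z":0,"rx":0,"ry":0,"rz":0},{"grip":0.45,"x":0,"y":0,"z":0,"rx":0,"ry":0,"rz":0},{"grip":0.55,"x":0,"y":0,"z":0,"rx":0,"ry":0,"rz":0},{"grip":0.65,"x":0,"y":0,"z":0,"rx":0,"ry":0,"rz":0},{"grip":0.8,"x":0,"y":0,"z":0,"rx":0,"ry":0,"rz":0},{"grip":1,"x":0,"y":0,"z":0,"rx":0,"ry":0,"rz":0},{"grip":1,"x":0,"y":0,"z":0,"rx":0,"ry":0,"rz":0},{"grip":1,"x":0,"y":0,"z":0,"rx":0,"ry":0,"rz":0}]' 40;python3 -m jog '[{"grip":1,"x":0,"y":0,"z":0,"rx":0,"ry":0,"rz":0},{"grip":1,"x":0,"y":0,"z":0,"rx":0,"ry":0,"rz":0},{"grip":1,"x":0,"y":0,"z":0,"rx":0,"ry":0,"rz":0},{"grip":1,"x":0,"y":0,"z":0,"rx":0,"ry":0,"rz":0}]'
```

```text
time: 3.27
eef_pos: [0.4542, -0.3522, 0.1795]
tcp_rot: [0.707, -0.707, 0.001, 0.0]
contact_force: [-0.7, 0.4, 5.5]
opening: 0.383
time: 3.6
eef_pos: [0.4542, -0.3522, 0.1795]
tcp_rot: [0.707, -0.707, 0.001, 0.0]
contact_force: [-0.6, 1.1, 5.0]
opening: 0.378
```

```bash
python3 -m jog '[{"grip":1,"x":0,"y":0,"z":-5,"rx":0,"ry":0,"rz":0},{"grip":1,"x":0,"y":0,"z":-15,"rx":0,"ry":0,"rz":0},{"grip":1,"x":0,"y":0,"z":-25,"rx":0,"ry":0,"rz":0},{"grip":1,"x":0,"y":0,"z":-30,"rx":0,"ry":0,"rz":0},{"grip":1,"x":0,"y":0,"z":-30,"rx":0,"ry":0,"rz":0},{"grip":1,"x":0,"y":0,"z":-30,"rx":0,"ry":0,"rz":0},{"grip":1,"x":0,"y":0,"z":-25,"rx":0,"ry":0,"rz":0},{"grip":1,"x":0,"y":0,"z":0,"rx":0,"ry":0,"rz":0}]'; python3 - <<'E'
from h import *
delta([(.5685,.001,.335)])
T=cam("top");S=cam("side")
cv2.imwrite("pics/c3.png",np.hstack([cv2.resize(T["frame"][100:270,270:440],(400,400)),cv2.resize(S["frame"][150:350,220:420],(400,400))])[:,:,::-1])
E
```

```text
time: 4.27
eef_pos: [0.4547, -0.3528, 0.3446]
tcp_rot: [0.707, -0.707, 0.005, 0.0]
contact_force: [1.2, -0.9, -0.6]
opening: 0.38
t 4.27 pos [ 0.4547 -0.3528  0.3446] toolx [ 0.001 -1.     0.007] toolz [ 0.0067 -0.0074 -1.    ] F [ 1.2 -0.9 -0.6] open 0.38
 shift mm [-353.7 -114.1    7.7]
 rotvec deg to jaws +y [array([   0.7,   -0.6, -179.9]), array([-0.4, -0.4,  0.1])]
```

View pics/c3.png

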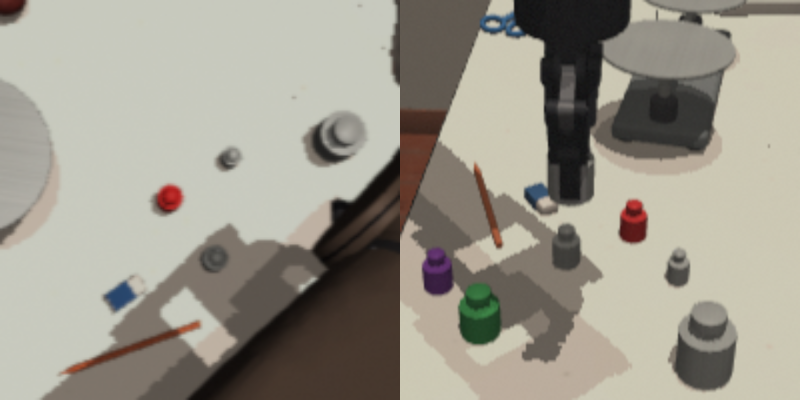

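The 200 g weight is clear of the table in the fingers (side view about (575,185) in the crop) and nothing else moved. I'm taking it to the far slot on the pan.

```bash
python3 -m jog '[{"grip":1,"x":-20,"y":-6,"z":0,"rx":0,"ry":0,"rz":0},{"grip":1,"x":-30,"y":-10,"z":0,"rx":0,"ry":0,"rz":0},{"grip":1,"x":-30,"y":-10,"z":0,"rx":0,"ry":0,"rz":0},{"grip":1,"x":-30,"y":-10,"z":0,"rx":0,"ry":0,"rz":0},{"grip":1,"x":-30,"y":-10,"z":0,"rx":0,"ry":0,"rz":0},{"grip":1,"x":-30,"y":-10,"z":0,"rx":0,"ry":0,"rz":0},{"grip":1,"x":-30,"y":-10,"z":0,"rx":0,"ry":0,"rz":0},{"grip":1,"x":-30,"y":-10,"z":0,"rx":0,"ry":0,"rz":0}]'; python3 -m jog '[{"grip":1,"x":-30,"y":-10,"z":0,"rx":0,"ry":0,"rz":0},{"grip":1,"x":-30,"y":-10,"z":0,"rx":0,"ry":0,"rz":0},{"grip":1,"x":-30,"y":-10,"z":0,"rx":0,"ry":0,"rz":0},{"grip":1,"x":-20,"y":-5,"z":0,"rx":0,"ry":0,"rz":0},{"grip":1,"x":-13,"y":-3,"z":0,"rx":0,"ry":0,"rz":0},{"grip":1,"x":0,"y":0,"z":0,"rx":0,"ry":0,"rz":0},{"grip":1,"x":0,"y":0,"z":0,"rx":0,"ry":0,"rz":0},{"grip":1,"x":0,"y":0,"z":0,"rx":0,"ry":0,"rz":0}]'; python3 - <<'E'
from h import *
delta([(.5685,.001,.302)])
T=cam("top");S=cam("side")
cv2.imwrite("pics/c4.png",np.hstack([cv2.resize(T["frame"][80:240,180:340],(400,400)),cv2.resize(S["frame"][80:240,270:430],(400,400))])[:,:,::-1])
E
```

```text
time: 5.03
eef_pos: [0.5289, -0.12, 0.3351]
tcp_rot: [0.707, -0.707, -0.003, 0.001]
contact_force: [0.0, -0.6, -2.0]
opening: 0.384
time: 5.7
eef_pos: [0.5671, 0.0005, 0.3374]
tcp_rot: [0.707, -0.707, -0.001, 0.001]
contact_force: [-0.4, -0.2, -2.0]
opening: 0.383
t 5.7 pos [5.671e-01 5.000e-04 3.374e-01] toolx [ 0. -1.  0.] toolz [-2.5e-03 -2.0e-04 -1.0e+00] F [-0.4 -0.2 -2. ] open 0.383
 shift mm [-0.6 -1.5 35.4]
 rotvec deg to jaws +y [array([   0. ,    0.2, -180. ]), array([ 0.1, -0. ,  0. ])]
```

View pics/c4.png

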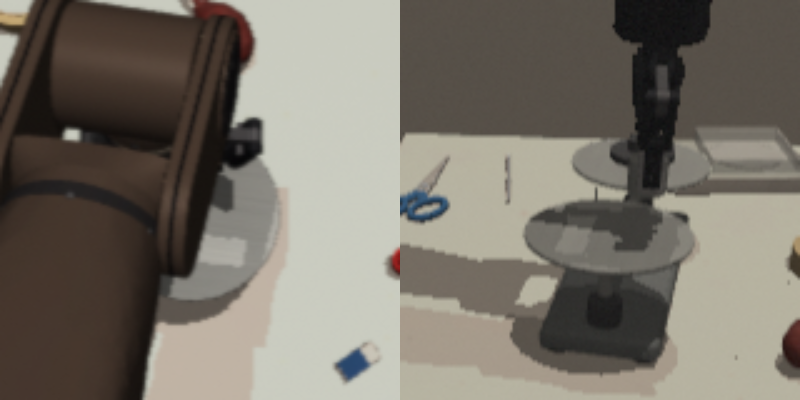

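The weight hangs above the far half of the pan: side crop (648,185), pan centre (610,235).

```bash
python3 -m jog '[{"grip":1,"x":-0.6,"y":-1.5,"z":8,"rx":0,"ry":0,"rz":0},{"grip":1,"x":0,"y":0,"z":10,"rx":0,"ry":0,"rz":0},{"grip":1,"x":0,"y":0,"z":10,"rx":0,"ry":0,"rz":0},{"grip":1,"x":0,"y":0,"z":6,"rx":0,"ry":0,"rz":0},{"grip":1,"x":0,"y":0,"z":2,"rx":0,"ry":0,"rz":0},{"grip":1,"x":0,"y":0,"z":0,"rx":0,"ry":0,"rz":0},{"grip":1,"x":0,"y":0,"z":0,"rx":0,"ry":0,"rz":0}]'; python3 - <<'E'
from h import *
delta([(.5685,.001,.298)])
S=cam("side")
cv2.imwrite("pics/c5.png",cv2.resize(S["frame"][120:220,300:420],(720,600),interpolation=0)[:,:,::-1])
E
```

```text
time: 6.38
eef_pos: [0.5691, 0.0018, 0.3026]
tcp_rot: [0.707, -0.707, -0.0, 0.0]
contact_force: [0.4, -0.1, -0.9]
opening: 0.38
t 6.38 pos [0.5691 0.0018 0.3026] toolx [ 0.001 -1.    -0.   ] toolz [-2.e-04  0.e+00 -1.e+00] F [ 0.4 -0.1 -0.9] open 0.38
 shift mm [0.8 0.6 4.6]
 rotvec deg to jaws +y [array([  -0. ,    0. , -179.9]), array([0. , 0. , 0.1])]
```

View pics/c5.png

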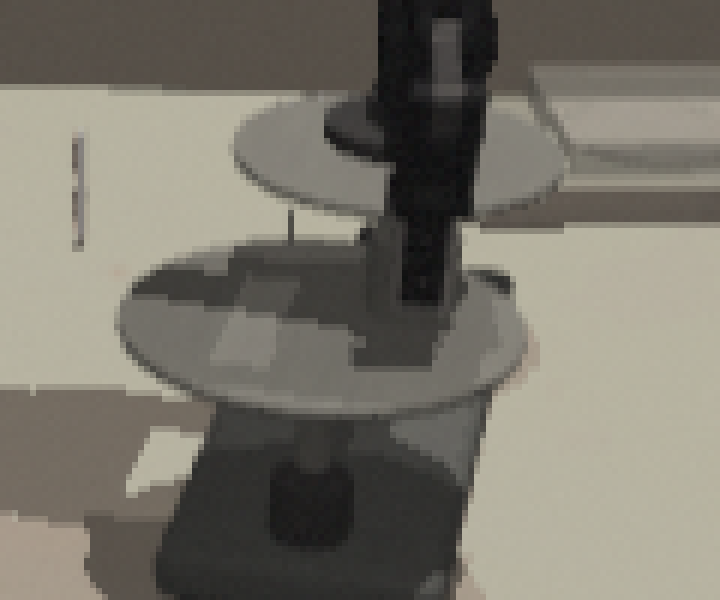

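```bash
python3 -m jog '[{"grip":1,"x":0.5,"y":0.5,"z":3,"rx":0,"ry":0,"rz":0},{"grip":1,"x":0,"y":0,"z":1.5,"rx":0,"ry":0,"rz":0},{"grip":1,"x":0,"y":0,"z":0,"rx":0,"ry":0,"rz":0},{"grip":1,"x":0,"y":0,"z":0,"rx":0,"ry":0,"rz":0}]';python3 -m jog '[{"grip":1,"x":0,"y":0,"z":1.5,"rx":0,"ry":0,"rz":0},{"grip":1,"x":0,"y":0,"z":0,"rx":0,"ry":0,"rz":0},{"grip":1,"x":0,"y":0,"z":0,"rx":0,"ry":0,"rz":0}]'; cat >> h.py <<'E'
def pan(tag):
    S=cam("side"); g=cv2.cvtColor(S["frame"],cv2.COLOR_RGB2GRAY).astype(float)
    # lower pan rim row at u=340..350: subpixel via gray profile print
    for u in (330,345,360): print(u,g[180:194,u].astype(int))
    cv2.imwrite(f"pics/{tag}.png",cv2.resize(S["frame"][120:220,300:420],(720,600),interpolation=0)[:,:,::-1])
E
python3 - <<'E'
from h import *
delta([(.5685,.001,.298)])
pan("c6")
g=cv2.cvtColor(cv2.imread("pics/side0.png"),cv2.COLOR_BGR2GRAY)
for u in (330,345,360): print(u,g[180:194,u].astype(int))
E
```

```text
time: 6.77
eef_pos: [0.5685, 0.0013, 0.2982]
tcp_rot: [0.707, -0.707, -0.0, 0.0]
contact_force: [0.6, 0.6, -2.4]
opening: 0.377
time: 7.02
eef_pos: [0.5685, 0.0013, 0.2967]
tcp_rot: [0.707, -0.707, -0.0, 0.0]
contact_force: [-0.8, -0.2, -2.8]
opening: 0.381
t 7.02 pos [0.5685 0.0013 0.2967] toolx [ 0.001 -1.     0.   ] toolz [-1.e-04 -0.e+00 -1.e+00] F [-0.8 -0.2 -2.8] open 0.381
 shift mm [ 0.3  0.  -1.3]
 rotvec deg to jaws +y [array([   0. ,    0. , -179.9]), array([ 0. , -0. ,  0.1])]
330 [113 112 112  99  80 136 150 109 109 108 109 109 148 178]
345 [111 112 110 111 111 120 126 116  80  57  62  62  63  56]
360 [ 60  87 112 112 113 114 113 122 117  77  57  62  61  63]
330 [129 130 130 112  82 138 178 179 179 179 179 179 179 181]
345 [129 130 131 129 128 129 131 116  81  57  62  63  64  58]
360 [129 128 129 129 132 132 133 133 117  81  84  86  62  64]
```

View pics/c6.png

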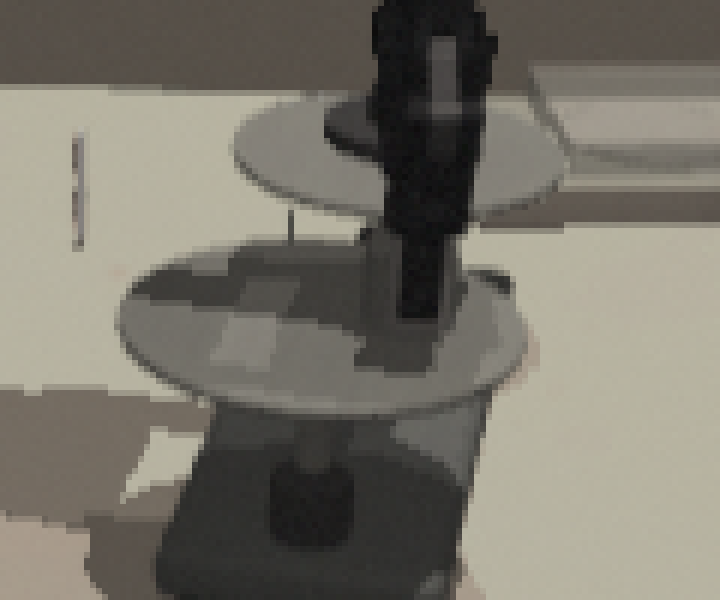

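The pan rim is unmoved (row about 188 at u=345), so there is no contact yet.

```bash
python3 -m jog '[{"grip":1,"x":0,"y":0,"z":1.5,"rx":0,"ry":0,"rz":0},{"grip":1,"x":0,"y":0,"z":0,"rx":0,"ry":0,"rz":0},{"grip":1,"x":0,"y":0,"z":0,"rx":0,"ry":0,"rz":0}]'; python3 -c 'from h import *;pan("c7")'
python3 -m jog '[{"grip":1,"x":0,"y":0,"z":1.5,"rx":0,"ry":0,"rz":0},{"grip":1,"x":0,"y":0,"z":0,"rx":0,"ry":0,"rz":0},{"grip":1,"x":0,"y":0,"z":0,"rx":0,"ry":0,"rz":0}]'; python3 -c 'from h import *;pan("c8")'
```

```text
time: 7.32
eef_pos: [0.5687, 0.0013, 0.2957]
tcp_rot: [0.707, -0.707, 0.0, -0.0]
contact_force: [0.2, 1.0, 1.1]
opening: 0.379
330 [112 112 112 102  77 110 129 110 108 109 109 108 147 178]
345 [112 112 112 112 111 120 129 120  94  63  60  63  63  58]
360 [ 60  60  90 111 112 114 113 123 125  95  63  62  62  61]
time: 7.62
eef_pos: [0.5687, 0.0012, 0.2939]
tcp_rot: [0.707, -0.707, 0.0, -0.0]
contact_force: [-0.4, 0.2, -0.0]
opening: 0.379
330 [111 112 112 113 102  85  95 108 107 109 108 108 148 178]
345 [111 111 112 111 111 111 119 129 115  84  61  63  64  57]
360 [ 59  60  61  89 113 113 113 113 122 119  84  59  61  62]
```

Contact: the force jumped to +1 N and the pan has sunk about 1 px. I'll back up 1.5 mm and release.

```bash
python3 -m jog '[{"grip":1,"x":0,"y":0,"z":-1.5,"rx":0,"ry":0,"rz":0},{"grip":1,"x":0,"y":0,"z":0,"rx":0,"ry":0,"rz":0},{"grip":0.6,"x":0,"y":0,"z":0,"rx":0,"ry":0,"rz":0},{"grip":0.55,"x":0,"y":0,"z":0,"rx":0,"ry":0,"rz":0},{"grip":0.5,"x":0,"y":0,"z":0,"rx":0,"ry":0,"rz":0},{"grip":0.4,"x":0,"y":0,"z":0,"rx":0,"ry":0,"rz":0},{"grip":0.3,"x":0,"y":0,"z":0,"rx":0,"ry":0,"rz":0},{"grip":0.2,"x":0,"y":0,"z":0,"rx":0,"ry":0,"rz":0}]'; python3 -m jog '[{"grip":0.2,"x":0,"y":0,"z":0,"rx":0,"ry":0,"rz":0},{"grip":0.2,"x":0,"y":0,"z":-3,"rx":0,"ry":0,"rz":0},{"grip":0.2,"x":0,"y":0,"z":-10,"rx":0,"ry":0,"rz":0},{"grip":0.2,"x":0,"y":0,"z":-20,"rx":0,"ry":0,"rz":0},{"grip":0.2,"x":0,"y":0,"z":-20,"rx":0,"ry":0,"rz":0},{"grip":0.2,"x":0,"y":0,"z":-15,"rx":0,"ry":0,"rz":0},{"grip":0.2,"x":0,"y":0,"z":0,"rx":0,"ry":0,"rz":0}]'
python3 -c 'from h import *;pan("c9");delta([(.442,-.2285,.35)])'
```

```text
time: 8.33
eef_pos: [0.5685, 0.0013, 0.2951]
tcp_rot: [0.707, -0.707, -0.0, 0.0]
contact_force: [0.4, 1.0, -0.0]
opening: 0.797
time: 8.92
eef_pos: [0.5696, 0.0012, 0.3686]
tcp_rot: [0.707, -0.707, 0.004, -0.003]
contact_force: [1.2, -1.0, 1.6]
opening: 0.8
330 [120 111 112  99  72  88 108 107 107 145 176 177 175 176]
345 [111 110 110 110 110 117 127 115  80  57  62  63  61  56]
360 [ 87 111 111 111 112 112 114 114 105  75  58  62  61  61]
t 8.97 pos [0.5691 0.0012 0.3663] toolx [ 0.001 -1.     0.001] toolz [ 0.0057 -0.001  -1.    ] F [ 0.6  0.3 -0.2] open 0.8
 shift mm [229.6 127.4  15.8]
 rotvec deg to jaws +y [array([ 1.000e-01, -5.000e-01, -1.799e+02]), array([-0.3, -0.1,  0.1])]
```

View pics/c9.png

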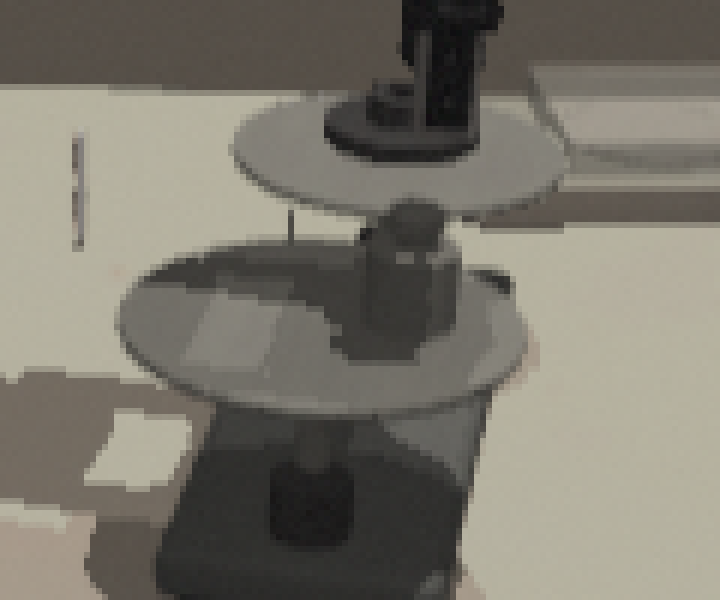

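The 200 g weight stands upright on the far half of the pan (crop (410,290)), and the pan is still at its upper stop. Now for the 100 g.

```bash
python3 -m jog '[{"grip":0.2,"x":18,"y":8,"z":0,"rx":0,"ry":0,"rz":0},{"grip":0.2,"x":30,"y":17,"z":0,"rx":0,"ry":0,"rz":0},{"grip":0.2,"x":30,"y":17,"z":0,"rx":0,"ry":0,"rz":0},{"grip":0.2,"x":30,"y":17,"z":0,"rx":0,"ry":0,"rz":0},{"grip":0.2,"x":30,"y":17,"z":10,"rx":0,"ry":0,"rz":0},{"grip":0.2,"x":30,"y":17,"z":20,"rx":0,"ry":0,"rz":0},{"grip":0.2,"x":30,"y":17,"z":25,"rx":0,"ry":0,"rz":0},{"grip":0.2,"x":20,"y":12,"z":25,"rx":0,"ry":0,"rz":0}]'; python3 -m jog '[{"grip":0.2,"x":12,"y":6,"z":20,"rx":0,"ry":0,"rz":0},{"grip":0.2,"x":0,"y":0,"z":10,"rx":0,"ry":0,"rz":0},{"grip":0.2,"x":0,"y":0,"z":0,"rx":0,"ry":0,"rz":0},{"grip":0.2,"x":0,"y":0,"z":0,"rx":0,"ry":0,"rz":0}]'; python3 - <<'E'
from h import *
delta([(.443,-.2285,.176)])
S=cam("side");T=cam("top")
cv2.imwrite("pics/d1.png",np.hstack([cv2.resize(T["frame"][140:260,310:430],(400,400)),cv2.resize(S["frame"][200:320,240:360],(400,400))])[:,:,::-1])
E
```

```text
time: 9.63
eef_pos: [0.4456, -0.2179, 0.2827]
tcp_rot: [-0.707, 0.707, -0.0, -0.0]
contact_force: [-0.1, -0.2, -0.5]
opening: 0.8
time: 9.97
eef_pos: [0.4412, -0.2276, 0.2532]
tcp_rot: [0.707, -0.707, -0.001, -0.0]
contact_force: [1.0, 0.4, 0.5]
opening: 0.804
t 9.97 pos [ 0.4412 -0.2276  0.2532] toolx [ 0.001 -1.    -0.001] toolz [-0.0013  0.0015 -1.    ] F [1.  0.4 0.5] open 0.804
 shift mm [ 1.  -1.9 77.2]
 rotvec deg to jaws +y [array([-1.000e-01,  1.000e-01, -1.799e+02]), array([0.1, 0.1, 0.1])]
```

View pics/d1.png

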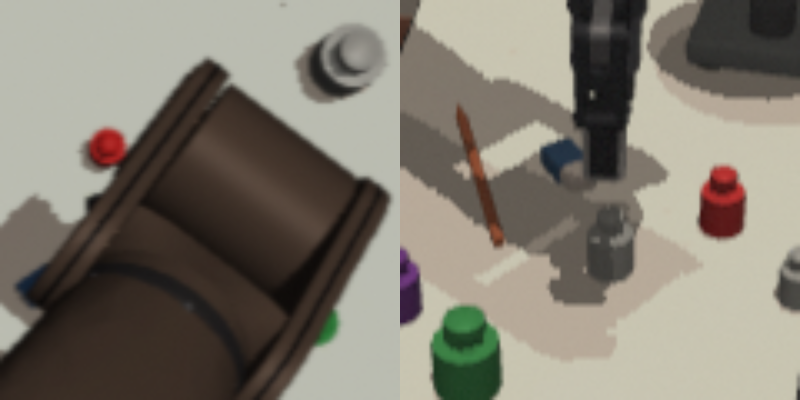

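The fingers are over the 100 g weight (side crop (605,165) over (610,245)). Descending.

```bash
python3 -m jog '[{"grip":0.2,"x":1,"y":-1.9,"z":25,"rx":0,"ry":0,"rz":0},{"grip":0.2,"x":0,"y":0,"z":20,"rx":0,"ry":0,"rz":0},{"grip":0.2,"x":0,"y":0,"z":16,"rx":0,"ry":0,"rz":0},{"grip":0.2,"x":0,"y":0,"z":10,"rx":0,"ry":0,"rz":0},{"grip":0.2,"x":0,"y":0,"z":5,"rx":0,"ry":0,"rz":0},{"grip":0.2,"x":0,"y":0,"z":2,"rx":0,"ry":0,"rz":0},{"grip":0.2,"x":0,"y":0,"z":0,"rx":0,"ry":0,"rz":0}]'; python3 -m jog '[{"grip":0.4,"x":0,"y":0,"z":0,"rx":0,"ry":0,"rz":0},{"grip":0.5,"x":0,"y":0,"z":0,"rx":0,"ry":0,"rz":0},{"grip":0.6,"x":0,"y":0,"z":0,"rx":0,"ry":0,"rz":0},{"grip":0.7,"x":0,"y":0,"z":0,"rx":0,"ry":0,"rz":0},{"grip":0.85,"x":0,"y":0,"z":0,"rx":0,"ry":0,"rz":0},{"grip":1,"x":0,"y":0,"z":0,"rx":0,"ry":0,"rz":0},{"grip":1,"x":0,"y":0,"z":0,"rx":0,"ry":0,"rz":0},{"grip":1,"x":0,"y":0,"z":0,"rx":0,"ry":0,"rz":0}]' 40;python3 -m jog '[{"grip":1,"x":0,"y":0,"z":0,"rx":0,"ry":0,"rz":0},{"grip":1,"x":0,"y":0,"z":0,"rx":0,"ry":0,"rz":0},{"grip":1,"x":0,"y":0,"z":0,"rx":0,"ry":0,"rz":0}]'
```

```text
time: 10.65
eef_pos: [0.4435, -0.2292, 0.1764]
tcp_rot: [0.708, -0.707, 0.001, -0.0]
contact_force: [0.4, -0.3, -0.5]
opening: 0.8
time: 11.32
eef_pos: [0.4434, -0.2295, 0.1766]
tcp_rot: [0.707, -0.707, 0.001, -0.0]
contact_force: [-0.9, -0.3, 5.5]
opening: 0.288
time: 11.57
eef_pos: [0.4433, -0.2295, 0.1766]
tcp_rot: [0.707, -0.707, 0.001, -0.0]
contact_force: [-2.2, 0.6, 4.8]
opening: 0.288
```

```bash
python3 -m jog '[{"grip":1,"x":0,"y":0,"z":-5,"rx":0,"ry":0,"rz":0},{"grip":1,"x":0,"y":0,"z":-15,"rx":0,"ry":0,"rz":0},{"grip":1,"x":0,"y":0,"z":-25,"rx":0,"ry":0,"rz":0},{"grip":1,"x":0,"y":0,"z":-30,"rx":0,"ry":0,"rz":0},{"grip":1,"x":0,"y":0,"z":-30,"rx":0,"ry":0,"rz":0},{"grip":1,"x":0,"y":0,"z":-30,"rx":0,"ry":0,"rz":0},{"grip":1,"x":0,"y":0,"z":-25,"rx":0,"ry":0,"rz":0},{"grip":1,"x":0,"y":0,"z":0,"rx":0,"ry":0,"rz":0}]'; python3 - <<'E'
from h import *
delta([(.5045,.001,.335)])
S=cam("side")
cv2.imwrite("pics/d2.png",cv2.resize(S["frame"][130:310,230:410],(600,600))[:,:,::-1])
E
```

```text
time: 12.23
eef_pos: [0.4441, -0.23, 0.3417]
tcp_rot: [0.707, -0.707, 0.005, -0.001]
contact_force: [1.4, -0.1, 0.0]
opening: 0.283
t 12.23 pos [ 0.4441 -0.23    0.3417] toolx [ 0.001 -1.     0.007] toolz [ 0.0085 -0.0067 -0.9999] F [ 1.4 -0.1  0. ] open 0.283
 shift mm [-231.   -60.5    5.7]
 rotvec deg to jaws +y [array([   0.6,   -0.8, -179.9]), array([-0.5, -0.4,  0.1])]
```

View pics/d2.png

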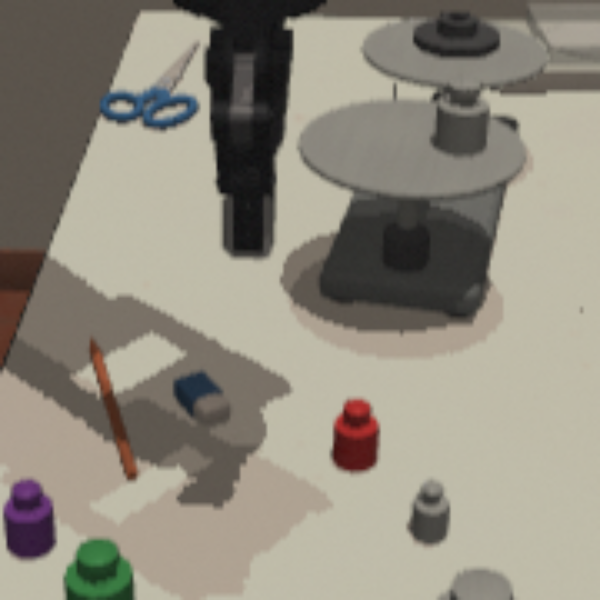

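The 100 g weight is lifted in the fingers (crop (248,235)), and the 200 g stands clean on the pan at (462,125). Moving to the near slot.

```bash
python3 -m jog '[{"grip":1,"x":-15,"y":-4,"z":0,"rx":0,"ry":0,"rz":0},{"grip":1,"x":-25,"y":-6.5,"z":0,"rx":0,"ry":0,"rz":0},{"grip":1,"x":-30,"y":-8,"z":0,"rx":0,"ry":0,"rz":0},{"grip":1,"x":-30,"y":-8,"z":0,"rx":0,"ry":0,"rz":0},{"grip":1,"x":-30,"y":-8,"z":0,"rx":0,"ry":0,"rz":0},{"grip":1,"x":-30,"y":-8,"z":0,"rx":0,"ry":0,"rz":0},{"grip":1,"x":-30,"y":-8,"z":0,"rx":0,"ry":0,"rz":0},{"grip":1,"x":-25,"y":-6.5,"z":0,"rx":0,"ry":0,"rz":0}]'; python3 -m jog '[{"grip":1,"x":-15,"y":-4,"z":0,"rx":0,"ry":0,"rz":0},{"grip":1,"x":0,"y":0,"z":5,"rx":0,"ry":0,"rz":0},{"grip":1,"x":0,"y":0,"z":5,"rx":0,"ry":0,"rz":0},{"grip":1,"x":0,"y":0,"z":5,"rx":0,"ry":0,"rz":0},{"grip":1,"x":0,"y":0,"z":0,"rx":0,"ry":0,"rz":0},{"grip":1,"x":0,"y":0,"z":0,"rx":0,"ry":0,"rz":0}]'; python3 -c 'from h import *;pan("d3");delta([(.5045,.001,.296)])'
```

```text
time: 12.95
eef_pos: [0.4991, -0.0121, 0.3331]
tcp_rot: [0.708, -0.707, -0.002, 0.001]
contact_force: [-0.3, -0.1, -0.8]
opening: 0.29
time: 13.45
eef_pos: [0.5034, -0.0, 0.3195]
tcp_rot: [-0.707, 0.707, 0.001, -0.001]
contact_force: [0.3, 0.1, 0.0]
opening: 0.284
330 [ 90 111 112  98  78 137 178 177 177 151 109 108 110 109]
345 [112 110 110 110 110 110 110 102  75  58  65  64  61  55]
360 [128 128 127 128 129 131 131 132 116  81  84  84  62  62]
t 13.5 pos [ 0.5036 -0.      0.3202] toolx [-0.001 -1.    -0.   ] toolz [-1.1e-03  1.0e-04 -1.0e+00] F [-0.1  0.7 -1.4] open 0.284
 shift mm [-1.  -0.9 24.2]
 rotvec deg to jaws +y [array([ 0.0e+00, -1.0e-01,  1.8e+02]), array([ 0.1,  0. , -0. ])]
```

View pics/d3.png

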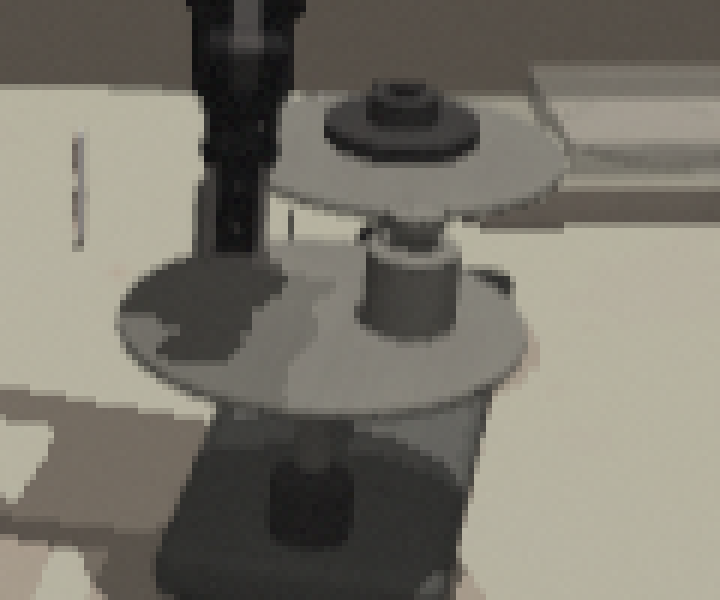

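```bash
python3 -m jog '[{"grip":1,"x":-1,"y":-0.9,"z":8,"rx":0,"ry":0,"rz":0},{"grip":1,"x":0,"y":0,"z":8,"rx":0,"ry":0,"rz":0},{"grip":1,"x":0,"y":0,"z":5,"rx":0,"ry":0,"rz":0},{"grip":1,"x":0,"y":0,"z":2,"rx":0,"ry":0,"rz":0},{"grip":1,"x":0,"y":0,"z":0,"rx":0,"ry":0,"rz":0},{"grip":1,"x":0,"y":0,"z":0,"rx":0,"ry":0,"rz":0}]';python3 -c 'from h import *;pan("d4")'; python3 -m jog '[{"grip":1,"x":0,"y":0,"z":2,"rx":0,"ry":0,"rz":0},{"grip":1,"x":0,"y":0,"z":2,"rx":0,"ry":0,"rz":0},{"grip":1,"x":0,"y":0,"z":2,"rx":0,"ry":0,"rz":0},{"grip":1,"x":0,"y":0,"z":0,"rx":0,"ry":0,"rz":0},{"grip":1,"x":0,"y":0,"z":0,"rx":0,"ry":0,"rz":0}]'; python3 -c 'from h import *;pan("d5");delta([(.5045,.001,.282)])'
```

```text
time: 14.0
eef_pos: [0.5047, 0.0019, 0.2976]
tcp_rot: [0.707, -0.707, -0.0, 0.0]
contact_force: [0.3, 0.4, 0.1]
opening: 0.286
330 [ 89 111 111  98  80 137 178 178 177 153 109 109 109 108]
345 [111 112 111 111 110 110 110 103  79  58  64  63  62  57]
360 [127 127 128 129 130 131 131 131 115  80  84  85  61  61]
time: 14.47
eef_pos: [0.5047, 0.0019, 0.2917]
tcp_rot: [0.707, -0.707, -0.0, 0.0]
contact_force: [-0.6, 0.8, -1.1]
opening: 0.288
330 [ 60  90 112 108  94  78 136 177 178 152 111 108 109 109]
345 [112 111 111 113 112 110 111 112  99  70  58  63  62  56]
360 [128 127 128 127 129 130 132 132 126 104  84  70  60  61]
t 14.52 pos [0.5047 0.0019 0.2918] toolx [ 0.001 -1.    -0.   ] toolz [-3.e-04  1.e-04 -1.e+00] F [-0.1 -0.6 -0.2] open 0.289
 shift mm [0.9 0.2 9.8]
 rotvec deg to jaws +y [array([  -0. ,    0. , -179.9]), array([0. , 0. , 0.1])]
```

View pics/d5.png

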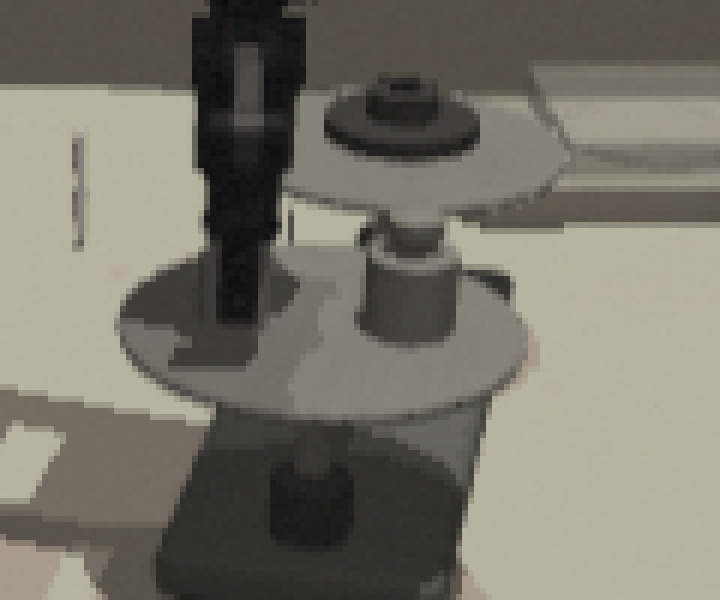

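Contact: the pan sank about 0.7 px and both weights are upright. I'll follow it down to about level and release there.

```bash
python3 -m jog '[{"grip":1,"x":0,"y":0,"z":1.5,"rx":0,"ry":0,"rz":0},{"grip":1,"x":0,"y":0,"z":1.5,"rx":0,"ry":0,"rz":0},{"grip":1,"x":0,"y":0,"z":1.5,"rx":0,"ry":0,"rz":0},{"grip":1,"x":0,"y":0,"z":1.5,"rx":0,"ry":0,"rz":0},{"grip":1,"x":0,"y":0,"z":1.5,"rx":0,"ry":0,"rz":0},{"grip":1,"x":0,"y":0,"z":1.5,"rx":0,"ry":0,"rz":0},{"grip":1,"x":0,"y":0,"z":0,"rx":0,"ry":0,"rz":0},{"grip":1,"x":0,"y":0,"z":0,"rx":0,"ry":0,"rz":0}]'; python3 -c 'from h import *;pan("d6");delta([(.5045,.001,.282)])'
```

```text
time: 15.18
eef_pos: [0.5047, 0.0019, 0.2826]
tcp_rot: [0.707, -0.707, -0.0, 0.0]
contact_force: [-1.0, -0.7, -0.2]
opening: 0.287
330 [ 61  62  60  60  61  89 111 110  93  95 112 109 109 109]
345 [111 110 112 110 112 111 109 110 111 111 111 112  93  56]
360 [128 128 128 128 128 129 129 131 129 132 132 132 128 108]
t 15.23 pos [0.5047 0.0019 0.2827] toolx [ 0.001 -1.    -0.   ] toolz [-3.e-04  0.e+00 -1.e+00] F [-0.7  0.8  0.7] open 0.285
 shift mm [0.9 0.2 0.7]
 rotvec deg to jaws +y [array([  -0. ,    0. , -179.9]), array([0. , 0. , 0.1])]
```

View pics/d6.png

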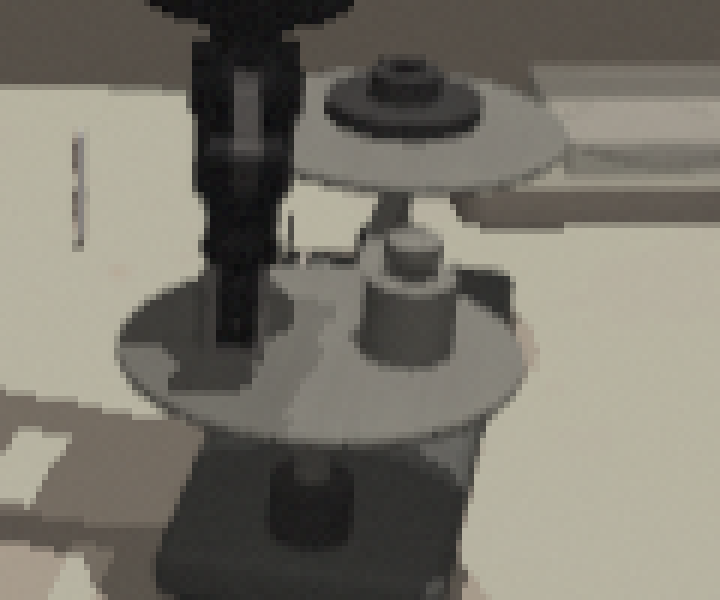

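The pan is down about 4 px and the left pan is up, so it is close to level. Releasing.

```bash
python3 -m jog '[{"grip":0.7,"x":0,"y":0,"z":0,"rx":0,"ry":0,"rz":0},{"grip":0.65,"x":0,"y":0,"z":0,"rx":0,"ry":0,"rz":0},{"grip":0.6,"x":0,"y":0,"z":0,"rx":0,"ry":0,"rz":0},{"grip":0.5,"x":0,"y":0,"z":0,"rx":0,"ry":0,"rz":0},{"grip":0.4,"x":0,"y":0,"z":0,"rx":0,"ry":0,"rz":0},{"grip":0.3,"x":0,"y":0,"z":0,"rx":0,"ry":0,"rz":0},{"grip":0.3,"x":0,"y":0,"z":0,"rx":0,"ry":0,"rz":0},{"grip":0.3,"x":0,"y":0,"z":0,"rx":0,"ry":0,"rz":0}]'; python3 -m jog '[{"grip":0.3,"x":0,"y":0,"z":-3,"rx":0,"ry":0,"rz":0},{"grip":0.3,"x":0,"y":0,"z":-8,"rx":0,"ry":0,"rz":0},{"grip":0.3,"x":0,"y":0,"z":-15,"rx":0,"ry":0,"rz":0},{"grip":0.3,"x":0,"y":0,"z":-25,"rx":0,"ry":0,"rz":0},{"grip":0.3,"x":0,"y":0,"z":-25,"rx":0,"ry":0,"rz":0},{"grip":0.3,"x":0,"y":0,"z":-25,"rx":0,"ry":0,"rz":0},{"grip":0.3,"x":0,"y":0,"z":-15,"rx":0,"ry":0,"rz":0},{"grip":0.3,"x":0,"y":0,"z":0,"rx":0,"ry":0,"rz":0}]'; python3 -m jog '[{"grip":0.3,"x":20,"y":15,"z":0,"rx":0,"ry":0,"rz":0},{"grip":0.3,"x":30,"y":10,"z":0,"rx":0,"ry":0,"rz":0},{"grip":0.3,"x":30,"y":10,"z":0,"rx":0,"ry":0,"rz":0},{"grip":0.3,"x":30,"y":10,"z":0,"rx":0,"ry":0,"rz":0},{"grip":0.3,"x":30,"y":0,"z":0,"rx":0,"ry":0,"rz":0},{"grip":0.3,"x":20,"y":0,"z":0,"rx":0,"ry":0,"rz":0},{"grip":0.3,"x":10,"y":0,"z":0,"rx":0,"ry":0,"rz":0},{"grip":0.3,"x":0,"y":0,"z":0,"rx":0,"ry":0,"rz":0}]'; python3 -m jog '[{"grip":0.3,"x":0,"y":0,"z":0,"rx":0,"ry":0,"rz":0},{"grip":0.3,"x":0,"y":0,"z":0,"rx":0,"ry":0,"rz":0},{"grip":0.3,"x":0,"y":0,"z":0,"rx":0,"ry":0,"rz":0},{"grip":0.3,"x":0,"y":0,"z":0,"rx":0,"ry":0,"rz":0},{"grip":0.3,"x":0,"y":0,"z":0,"rx":0,"ry":0,"rz":0},{"grip":0.3,"x":0,"y":0,"z":0,"rx":0,"ry":0,"rz":0}]';python3 -c 'from h import *;pan("d7");delta([])
cv2.imwrite("pics/d8.png",cam("top")["frame"][:,:,::-1])'
```

```text
time: 15.9
eef_pos: [0.5047, 0.0019, 0.2828]
tcp_rot: [0.707, -0.707, 0.0, -0.0]
contact_force: [0.5, 0.1, 0.1]
opening: 0.698
time: 16.57
eef_pos: [0.5056, 0.0018, 0.4043]
tcp_rot: [0.707, -0.707, 0.004, -0.003]
contact_force: [1.1, -1.0, 0.6]
opening: 0.7
time: 17.23
eef_pos: [0.4596, -0.1696, 0.398]
tcp_rot: [-0.706, 0.708, 0.001, -0.0]
contact_force: [0.3, -0.0, -0.4]
opening: 0.705
time: 17.73
eef_pos: [0.46, -0.1676, 0.3989]
tcp_rot: [0.708, -0.706, 0.0, -0.0]
contact_force: [-0.3, -0.4, 0.3]
opening: 0.701
330 [131 131 131 129 131 131 130 126 105  96 149 180 181 180]
345 [129 129 130 129 129 131 130 129 130 129 129 124  99  57]
360 [131 129 129 130 130 130 129 132 132 132 133 133 129 109]
t 17.78 pos [ 0.4599 -0.1677  0.3988] toolx [ 0.002 -1.     0.   ] toolz [ 1.e-04 -0.e+00 -1.e+00] F [-0.5 -0.6 -0.1] open 0.7
 rotvec deg to jaws +y [array([   0. ,   -0. , -179.9]), array([-0. , -0. ,  0.1])]
```

View pics/d7.png

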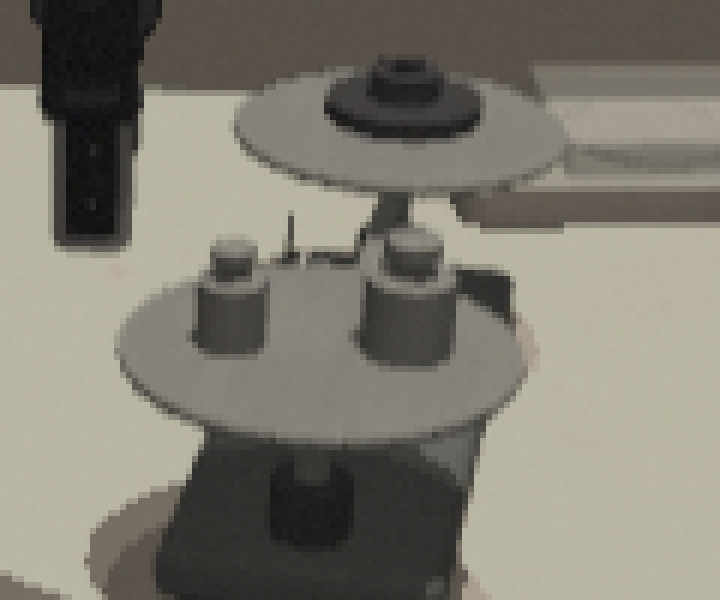

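View pics/d8.png

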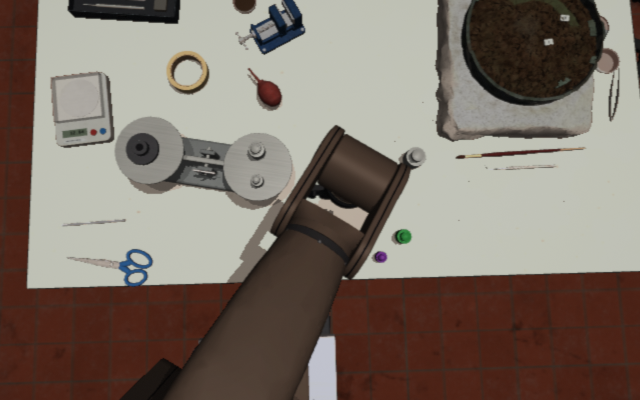

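Both weights stand upright on the pan, in the side crop at (233,300) and (410,300), and in the top view at (257,181) and (256,150). The gear blank is still on its pan. Next I'll check numerically that the beam is level and at rest.

```bash
python3 -m jog '[{"grip":0.3,"x":0,"y":0,"z":0,"rx":0,"ry":0,"rz":0},{"grip":0.3,"x":0,"y":0,"z":0,"rx":0,"ry":0,"rz":0},{"grip":0.3,"x":0,"y":0,"z":0,"rx":0,"ry":0,"rz":0},{"grip":0.3,"x":0,"y":0,"z":0,"rx":0,"ry":0,"rz":0},{"grip":0.3,"x":0,"y":0,"z":0,"rx":0,"ry":0,"rz":0},{"grip":0.3,"x":0,"y":0,"z":0,"rx":0,"ry":0,"rz":0}]'; python3 - <<'E'
from h import *
pan("d9")
S=cam("side"); T=cam("top")
for c in ("top","side"):
    pass
for z in (.117,.111,.105,.099): print(z, proj(S,np.array([.5365,.001-.075,z])), proj(S,np.array([.5365,.241,.222-z])))
# rim rows (half-level crossing) at u=345 before/after for the weight pan; left pan lower rim at u=355
g0=cv2.cvtColor(cv2.imread("pics/side0.png"),cv2.COLOR_BGR2GRAY).astype(float); g1=cv2.cvtColor(S["frame"],cv2.COLOR_RGB2GRAY).astype(float)
for u in (340,345,350,355,360,365):
    sh=[cv2.phaseCorrelate(g0[150:158,320:321]*0,g0[150:158,320:321]*0)] if 0 else None
    f=lambda g,a,b: next(v+(g[v,u]-90)/(g[v,u]-g[v+1,u]) for v in range(a,b) if g[v,u]>=90>g[v+1,u])
    print(u,f(g0,184,196),f(g1,184,196))
for u in (345,350,380,390): print(u,g0[148:160,u].astype(int),g1[144:158,u].astype(int))
E
```

```text
time: 18.33
eef_pos: [0.4599, -0.1682, 0.3988]
tcp_rot: [0.707, -0.707, -0.0, -0.0]
contact_force: [1.6, -0.5, -0.1]
opening: 0.701
330 [130 131 130 130 130 131 131 127 105  96 149 180 180 181]
345 [130 130 129 130 131 131 130 129 129 129 130 124  97  56]
360 [130 130 130 128 128 129 130 130 131 133 134 134 128 110]
0.117 [354.07237775 187.97960587] [350.16179426 138.69190274]
0.111 [353.90630937 190.58995385] [350.2796141  136.56198852]
0.105 [353.74132201 193.18330963] [350.39802681 134.42135665]
0.099 [353.57740516 195.75983861] [350.51703687 132.26992602]
340 186.8 191.68421052631578
345 187.74285714285713 192.175
350 188.45945945945945 193.2058823529412
355 188.68421052631578 193.55555555555554
360 188.75 193.57142857142858
365 188.56521739130434 192.85714285714286
345 [131 131 117  89 137 178 180 181 179 180 180 168] [131 131 116  88 138 180 180 180 180 180 180 179 180 180]
350 [131 131 132 132 114  86 139 178 179 179 180 163] [131 132 133 133 109  75 140 181 180 180 180 179 180 180]
380 [129 129 130 130 131 132 116 104 103  76 135 179] [129 130 130 130 132 132 117 105 106  89  88  87  85  77]
390 [131 131 133 116 102 105  90  89  87  80 139 179] [133 132 134 124 115 136 152 128  92  92  90  89  86  81]
```

The weight pan sank 4.75 px of the 5.2 px expected for level, about 11 mm of 12. The left pan rose 4.0 px of 4.27. So the tilt is about −0.01 rad, inside 0.03. The rim rows are the same 0.55 s apart, so it is at rest. Handing in.

```bash
python3 -c 'from plant import *; print(sign_off())'
```

```text
the job is handed in; nothing more can be done
None
```

I placed the 200 g weight on the far half of the right pan and the 100 g on the near half. I then backed the gripper away and handed the job in at about 18.4 s of the 53 s allowed; no verdict was reported.

**Last checks:**
- **Weights:** the final pictures show both standing upright and let go on the pan. The gear blank is still on its own pan, and the look-alikes I could see had not moved. The arm hid the red one in the last top view.
- **Beam:** the weight pan sank about 11 mm of the expected 12 mm and the left pan rose about the same. That puts the tilt near −0.01 rad, inside the ±0.03 allowed. The pan rims did not move between two looks 0.55 s apart.

**Disagreements:**
- **Camera views:** the two cameras disagreed by 6–8 mm in y, and triangulated heights came out 4–6 mm low on the weights and pan. I relied mostly on the top view for y, and on the actual contact with the pan for heights.
- **First move:** my first move command was refused for missing fields; nothing moved.

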